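# Fit the drive tray in the mini PC and snap its locking cap on

### The job

Slide the loaded drive tray fully home into the open mini PC's drive bay, so that the notch in its ear closes round the nylon stud, then press the tall nylon snap cap onto that stud, over the ear, until it clicks all the way down. Do not let go: finish while still holding the cap and pressing it firmly down on the ear after the click. Leave the other things on the desk where they are.

Things in the scene. Friction and masses are not known exactly. Their poses are not given: they have to be found in the camera images.
- chassis: open base pan of a mini PC, fixed, 200 (x) x 215 (y) mm, pan top 8 mm above the desk. Origin on the desk straight below bay_home. x: the way the tray slides in. Open front edge at x = -70 mm, 68 mm high rear panel at +129 mm; mainboard with 43 mm high cooler at y above 50 mm; aluminium drive bay along y = 0; stud on the -y side.
- bay_home (a point): where the tray's origin lies when the tray is fully home, its axes along the chassis's; 14 mm above the desk, at the bay floor's height. The tray's far edge then meets the back stop 65 mm behind this point. Slot: 83 mm wide between the walls (tray 80), 6 mm high under the lips (tray 3); lips 75 mm apart (drive 70). Cage top 22 mm above the desk.
- bay_mouth (a point): middle of the bay's mouth at floor height, 20 mm before bay_home. The mouth is ramped and flared; the flares reach 12 mm farther out.
- stud_seat (a point): on the upright nylon stud's axis at the height of the ear's top when the tray is home (17 mm above the desk); 40 mm before and 62 mm to the -y side of bay_home. The cap's origin lies here when fully down. Pressing the cap on, its bead meets the barbs about 6 mm above the seat, the push rises to 8 to 14 N and falls away 3 mm above it (click); then the cap drops onto the ear.
- stud_top (a point): round tip of the white split nylon stud, 15 mm above stud_seat. The post is 8 to 10 mm across; four sprung barbs 5 mm above stud_seat spread 14 mm.
- tray: loose steel drive tray carrying a 2.5 inch drive, 130 to 225 g. Plate 130 (x) x 80 (y) x 3 mm, origin at the centre of its underside, +x end goes in first. Drive 100 x 70 mm, top 10 mm above the underside, x -40 to +60 mm. Flat ear on the -y side (x -62 to -28, out to y -78 mm) with a 13 mm wide notch open to +x that takes the stud at x -40, y -62 mm.
- tray_handle (a point): grip point of the tray's upright black pull handle: at x = -55 mm, 35 mm above the tray's underside. The handle is 10 mm thick (x), 30 mm wide (y), its top 45 mm above the underside. Grip from above, fingers closing along the tray's x, tips at least 13 mm above the underside (above the drive).
- cap: loose white nylon snap cap standing mouth down on the mat, 14 g: twelve-sided, 24 mm across flats (27 over the ribs), 26 mm high, closed top; bore 16 mm, 21 mm deep, with an 11 mm bead at the mouth. Origin at the centre of its open underside, z up. Beside the stud, drive and cage reach 24 mm above the desk: hold it with the tips 10 mm above its underside.
- spacer: bystander: open nylon spacer ring, twelve-sided, 24 mm across, only 12 mm high, see-through hole; origin under its centre
- foot: bystander: black rubber case foot, 22 mm disc, 9 mm high; origin under its centre
- memory: bystander: memory module lying flat, 70 x 30 x 5 mm; origin under its centre
- usb_stick: bystander: USB stick, 57 x 18 x 9 mm; origin under its middle
- screwdriver: bystander: screwdriver lying on the mat, 190 mm long
Mind the look-alikes: they are no part of the job. Leave any green look-alike of the cap alone. What is shaped like the tray but orange is not meant.

How it is judged (in metres and radians):
On the way, in this order (a step that is already met when the one before it is completed fails the run):
1. the loaded tray is fully home in the bay (x of tray in the frame of bay_home above -0.003 m and horizontal distance between tray and bay_home below 0.005 m and z of tray in the frame of bay_home below 0.003 m and angle between the x axis of tray and the x axis of chassis, either way round below 0.06 rad), for 0.2 s.
2. the cap has clicked down over the stud onto the ear (all of step 1 and z of cap in the frame of stud_seat below 0.002 m and horizontal distance between cap and stud_seat below 0.003 m and angle between cap's own z axis and vertical below 0.12 rad), for 0.2 s.
At the end, for the whole second after the job is handed in: tray home in the bay (within 3 mm of the stop, lying in the slot, square within 0.06 rad), cap on the stud within 3 mm of its axis, upright and within 2 mm of fully down, the fingers still on the cap and the cap pressed onto the tray's ear with more than 4 N through the last second (all of step 2 and contact force between cap and tray above 4 N and contact force between the fingers and cap above 2 N); the arm keeps its last pose, push and grip.
It fails at once if another thing on the desk was moved by more than 30 mm (distance of any of spacer, foot, memory, usb_stick, screwdriver from where it was at the start of the episode above 0.03 m).
It also fails if it takes over 54 s, if anything falls off the work surface, if the arm or the gripper's body presses on something with over 40 N, if the wrist force passes 120 N, or if a joint passes its speed limit or range.

### The arm

A 7-joint arm with a two-finger parallel gripper is mounted at the origin on the work surface. World frame = base frame: x ahead of the robot, y to its left, z up, the work surface at z = 0. Lengths are in m, angles in degrees, forces in N, time in s.
With the tool pointing down it reaches from about 0.35 to 0.775 m from the base axis. Payload 3.1 kg.
Tool frame: the origin (TCP) lies at the very end of the fingers, on their centre line; the grasp point (between the pads) lies 19 mm behind it; z points along the fingers, y is the line along which they close (so a half turn about z gives the same grasp; the last joint's range is limited). The gripper opens to 85 mm and grips with 20 to 120 N. Pads are 22 mm wide; open, the fingers measure 114 mm over their backs; the gripper's body (76 mm by 85 mm) begins 54 mm behind the grasp point. The pads swing forward as they close: fully open they stand 13 mm farther back than shut.
Start: joints at [-69.826, 17.813, 0.802, 86.603, -0.252, 75.585, -1.558], TCP at [0.211, 0.508, 0.231] pointing down, gripper open.
Joint ranges: [-154.91, 154.91], [-16.99, 109.72], [-72.82, 74.43], [7.12, 147.25], [-82.49, 262.49], [11.32, 116.49], [-174.64, 174.64]. Speed limits (degrees/s): [159.86, 159.86, 180, 180, 180, 180, 180].

### API

Orientations are given as a 3x3 rotation matrix whose columns are the frame's x, y, z axes.
In Python, from workcell import get_obs, read_camera, job_done gives the robot as it stands. The module is installed in compiled form; this text tells all that it offers.
- The arm moves only by the tool send_rows, never from a script. Its argument "commands" is a list of rows, each a list of 3 entries, a list of its own where there are three numbers: the finger opening in mm, from 0 to 85.4, then the shift along the tool's x, y, z normalised to -1 to 1, where 1 is 0.15 m, then the turn, a rotation vector about the tool's x, y, z normalised to -1 to 1, where 1 is pi rad. In form: [[hand, [dx, dy, dz], [wx, wy, wz]], ...]. A call has 1 to 5 rows; each row is the pose to reach, as a shift and turn from the pose commanded when the call began, along the tool's axes at that moment, turning the shorter way round; what a row does not reach only later rows make up. A row lasts 1/10 s, in which the tool goes at most 50 mm and 8.59 degrees, less where a joint would pass 70% of its speed; a pose out of reach is approached as far as the arm can. A call with a number of a shift or a turn outside -1 to 1 is refused whole. A call with a gripper value outside its range is refused whole. The fingers move at their own pace and stop on an object; "grip_force" is the grip in N (left out, the last holds). Time passes only in rows, so rows that repeat a pose let the fingers close. It gives the time, the measured TCP pose, the force, the opening and the grip force at its end, in the units of the state.
- get_obs(): the state, without advancing time (a new reading comes with each control period).
- read_camera(name): name is "side" or "top" or "wrist"; returns a dict with "color" (400x640x3 uint8, red, green, blue), "K" (3x3 intrinsics, pixels), "eye" and "orientation" of the camera in the world. Camera axes: x right, y down, z forward; pixel columns grow to the right and rows downward; lengths in m; the calibration is good to about 2 mm. A picture is of the moment at which its call begins. There is no depth.
- job_done(): hands the job in; it is judged then, once.
The state is a dict: "time": time; "q": joint angles; "joint_velocities": joint speeds; "tau": joint torques, N m; "tcp_pos": TCP position; "tcp_rot": TCP orientation; "force": force on the tool from outside, world axes, zero at the start; "ft_torque": the same for the moment, N m; "grip_width": finger opening in m; "finger_force": force on a finger pad.
Only numpy, scipy, OpenCV 4.12 (cv2) and the standard library are available. Lean on these libraries where they do the work, as an engineer would, in place of code of your own. Each camera call takes 0.05 s, during which the arm holds its last target. There are 200 camera calls.

## Working session

There is one attempt and no reset: what is moved stays moved. The work goes in short steps, Python scripts to look and compute and a tool call to move; the robot and the scene stay as the last step left them, time stands still between calls to the robot, and variables do not carry over. Pictures are saved under pics/ and viewed, at most 10 in all, crops included, and the job is handed in when it is done.

Besides the shell and the picture viewer there is one more tool, called as name(argument=value, ...) on one line, values as JSON. send_rows: Moves the arm, as the interface text tells. Its arguments: {"type":"object","properties":{"commands":{"type":"array","items":{"type":"array"}},"grip_force":{"type":"number"}},"required":["commands"]}

```bash
mkdir -p pics
cat > h.py <<'E'
import numpy as np, cv2, pickle
from workcell import get_obs, read_camera
def grab(n,tag):
    d=read_camera(n); pickle.dump(d,open(f'pics/{tag}.pkl','wb')); cv2.imwrite(f'pics/{tag}.png',d['color'][:,:,::-1]); return d
def load(tag): return pickle.load(open(f'pics/{tag}.pkl','rb'))
def ray(d,uv):
    K=np.array(d['K']);R=np.array(d['orientation']);
    r=R@np.linalg.inv(K)@np.array([uv[0],uv[1],1.]); return np.array(d['eye']),r/np.linalg.norm(r)
def plane(d,uv,z):
    e,r=ray(d,uv); return e+r*(z-e[2])/r[2]
def proj(d,p):
    K=np.array(d['K']);R=np.array(d['orientation']);q=K@(R.T@(np.array(p)-np.array(d['eye']))); return q[:2]/q[2]
def tri(obs):
    A=np.zeros((3,3));b=np.zeros(3)
    for d,uv in obs:
        e,r=ray(d,uv);M=np.eye(3)-np.outer(r,r);A+=M;b+=M@e
    return np.linalg.solve(A,b)
E
python3 - <<'E'
from h import *
for n in ('top','side','wrist'):
    d=grab(n,n+'0'); print(n,d['eye'],np.round(d['orientation'],3).tolist(),np.array(d['K']).tolist())
o=get_obs();print(o['tcp_rot'],o['time'],o['force'])
E
```

```text
top [ 0.28142599 -0.0919325   1.15798239] [[-0.028, -0.983, 0.179], [-1.0, 0.029, 0.001], [-0.006, -0.179, -0.984]] [[398.10839554230154, 0.0, 319.4549506796272], [0.0, 398.10839554230154, 197.0802223882159], [0.0, 0.0, 1.0]]
side [-0.08579575 -0.74532457  0.69491447] [[0.768, -0.369, 0.524], [-0.641, -0.467, 0.609], [0.019, -0.803, -0.595]] [[456.74683199311073, 0.0, 309.8707491455366], [0.0, 456.74683199311073, 199.72029725842825], [0.0, 0.0, 1.0]]
wrist [0.13596457 0.53843807 0.37183548] [[0.384, 0.876, 0.292], [0.923, -0.364, -0.124], [-0.002, 0.317, -0.948]] [[282.5271785191763, 0.0, 317.8759810195002], [0.0, 282.5271785191763, 200.86155280671713], [0.0, 0.0, 1.0]]
[[-9.23516080e-01  3.83559218e-01 -6.14113353e-04]
 [ 3.83559697e-01  9.23514460e-01 -1.73234413e-03]
 [-9.73139991e-05 -1.83539680e-03 -9.99998311e-01]] 0.15 [-0.92631683 -0.30454017 -0.36661032]
```

View pics/top0.png

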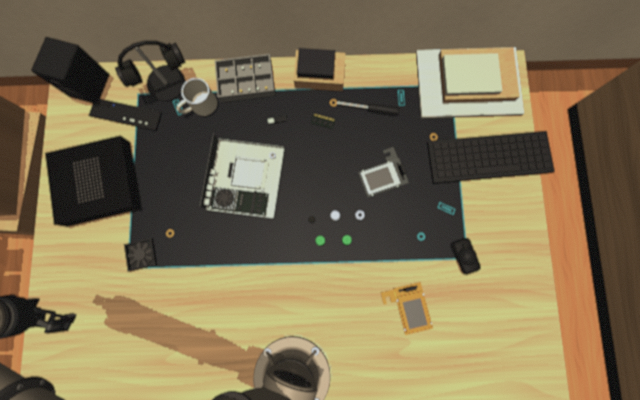

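View pics/side0.png

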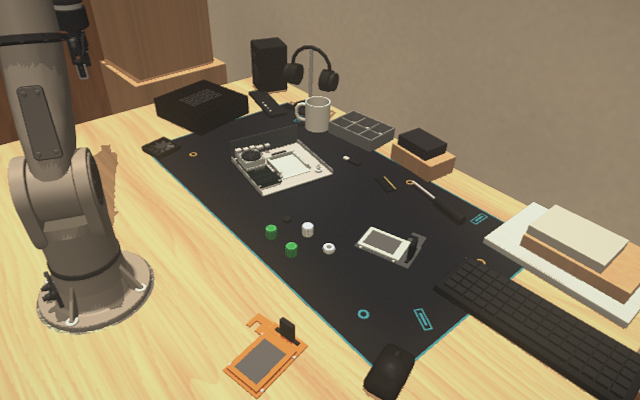

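The top view shows the chassis centred at about (245,175), with its open front facing right. The tray is at (380,178), its black handle at about (400,170) and its ear at (390,157). The solid white cap is at (335,215) and the spacer ring at (360,215). The side view agrees: cap at (308,229), spacer at (329,248). Next I get rough positions.

Run:
```python
from h import *
t=load('top0');s=load('side0')
for n,a,b in (('cap',(335,215),(308,229)),('spacer',(360,215),(329,248)),('stud',(273,155),(318,168))):
    print(n,tri([(t,a),(s,b)]),plane(t,a,.02))
for n,a,z in (('tray drive c',(380,178),.012),('handle',(400,170),.04),('ch',(245,175),.01)): print(n,plane(t,a,z))
a=cv2.resize(t['color'][120:230,195:415],None,fx=3.6,fy=3.6,interpolation=cv2.INTER_CUBIC)
cv2.imwrite('pics/topc.png',a[:,:,::-1])
```

```text
cap [ 0.43587369 -0.13394179  0.01564673] [ 0.43520989 -0.13373151  0.02      ]
spacer [ 0.43501355 -0.20707276  0.00953473] [ 0.43314039 -0.20568728  0.02      ]
stud [0.6194446  0.04394338 0.01992748] [0.61974756 0.04372539 0.02      ]
tray drive c [ 0.54241614 -0.27047626  0.012     ]
handle [ 0.55799726 -0.32506845  0.04      ]
ch [0.5637226  0.12838661 0.01      ]
```

View pics/topc.png

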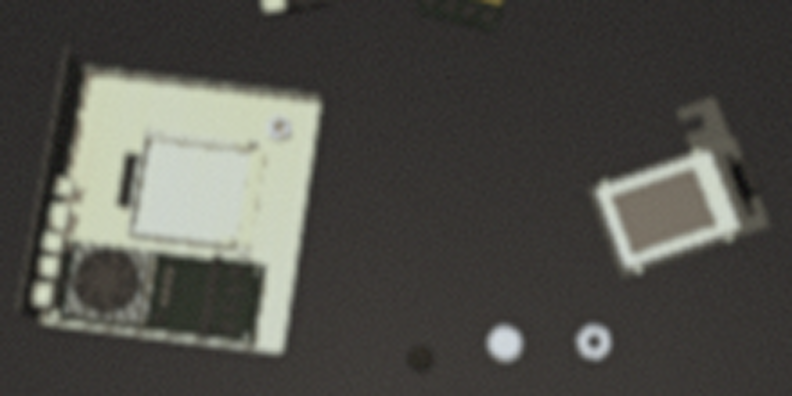

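The crop shows the chassis turned about 7°: its stud is at crop (280,128) and the bay mouth at about (250,190). The tray's x axis is about 20° off image-left. I move the wrist camera over the chassis first.

send_rows(commands=[[85,[-1,-0.53,0],[0,0,-0.09]],[85,[-1,-0.53,0],[0,0,-0.09]],[85,[-1,-0.53,0],[0,0,-0.09]],[85,[-1,-0.53,0],[0,0,-0.09]]])

```text
time: 0.55
tcp_pos: [0.3228, 0.3721, 0.2311]
tcp_rot: [[-0.993, 0.118, 0.002], [0.118, 0.993, -0.003], [-0.002, -0.003, -1.0]]
force: [0.5, -0.0, 1.0]
grip_width: 0.0855
finger_force: 0.0
```

```bash
cat >> h.py <<'E'
def head(o=None):
    R=np.array((o or get_obs())['tcp_rot']); return np.degrees(np.arctan2(R[1,1],R[0,1]))
def go(p,hd):
    o=get_obs();R=np.array(o['tcp_rot']);a=np.radians(hd)
    y=np.array([np.cos(a),np.sin(a),0]);z=np.array([0,0,-1.]);T=np.c_[np.cross(y,z),y,z]
    if T[:,1]@R[:,1]<0: T[:,:2]*=-1
    from scipy.spatial.transform import Rotation as Ro
    print('t',o['time'],'tcp',np.round(o['tcp_pos'],4),'head',round(head(o),2),'F',np.round(o['force'],1),'w',round(o['grip_width'],4))
    print('shift',np.round(R.T@(np.array(p)-o['tcp_pos'])/.15,3),'turn',np.round(Ro.from_matrix(R.T@T).as_rotvec()/np.pi,4))
E
python3 -c "
from h import *
go([.54,.09,.25],83)"
```

```text
t 0.55 tcp [0.3228 0.3721 0.2311] head 83.25 F [ 0.5 -0.   1. ] w 0.0855
shift [-1.659 -1.697 -0.118] turn [-0.0008  0.0006  0.0014]
```

send_rows(commands=[[85,[-0.85,-0.85,-0.06],[0,0,0]],[85,[-0.85,-0.85,-0.06],[0,0,0]],[85,[-0.85,-0.85,-0.06],[0,0,0]],[85,[-0.85,-0.85,-0.06],[0,0,0]]])

```text
time: 0.95
tcp_pos: [0.4341, 0.2315, 0.2404]
tcp_rot: [[-0.993, 0.117, 0.001], [0.117, 0.993, -0.002], [-0.002, -0.002, -1.0]]
force: [0.9, -0.3, -0.4]
grip_width: 0.0852
finger_force: 0.0
```

send_rows(commands=[[85,[-0.8,-0.85,-0.06],[0,0,0]],[85,[-0.8,-0.85,-0.06],[0,0,0]],[85,[-0.8,-0.85,-0.06],[0,0,0]],[85,[-0.8,-0.85,-0.06],[0,0,0]],[85,[-0.8,-0.85,-0.06],[0,0,0]]])

```text
time: 1.45
tcp_pos: [0.5389, 0.0899, 0.2491]
tcp_rot: [[-0.993, 0.12, 0.001], [0.12, 0.993, -0.004], [-0.002, -0.004, -1.0]]
force: [-0.1, 0.4, -1.2]
grip_width: 0.0851
finger_force: 0.0
```

Run:
```python
from h import *
d=grab('wrist','w1');cv2.imwrite('pics/w1b.png',cv2.resize(d['color'],(800,500))[:,:,::-1])
go([.54,-.29,.25],110)
```

```text
t 1.5 tcp [0.5374 0.0935 0.2489] head 83.34 F [ 0.8  0.5 -0.1] w 0.0848
shift [-0.314 -2.537 -0.005] turn [-0.0003 -0.0002 -0.1481]
```

View pics/w1b.png

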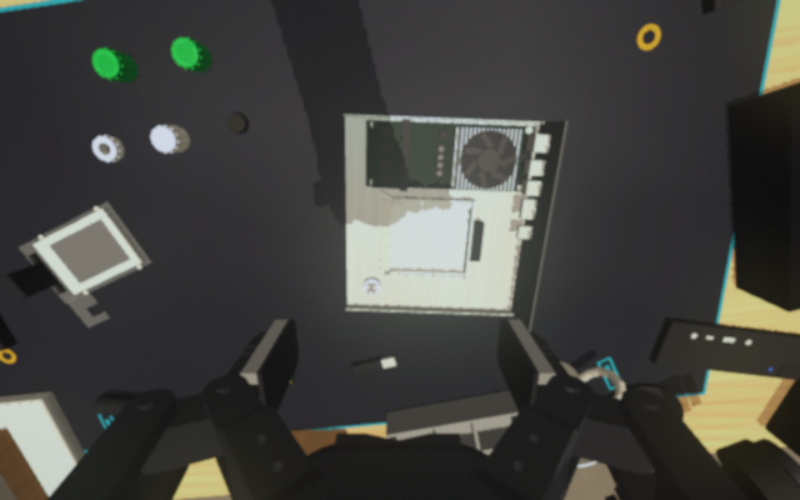

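The wrist view shows everything. At 800 px scale the stud is at (372,286), the chassis front edge at u≈346, the bay at (430,237), the tray at (90,250) and the cap at (169,139). I take a closer look at the bay.

send_rows(commands=[[85,[-0.63,-0.23,0.75],[0,0,0]],[85,[-0.63,-0.23,0.75],[0,0,0]],[85,[-0.63,-0.23,0.75],[0,0,0]],[85,[-0.63,-0.23,0.75],[0,0,0]]])

```text
time: 1.9
tcp_pos: [0.6237, 0.0496, 0.1272]
tcp_rot: [[-0.994, 0.113, -0.015], [0.113, 0.994, -0.004], [0.014, -0.006, -1.0]]
force: [-1.2, -0.6, -1.9]
grip_width: 0.085
finger_force: 0.0
```

Run:
```python
from h import *
d=grab('wrist','w2');cv2.imwrite('pics/w2b.png',cv2.resize(d['color'],(800,500),interpolation=cv2.INTER_CUBIC)[:,:,::-1])
go([.56,-.29,.24],110)
```

```text
t 1.95 tcp [0.6241 0.0515 0.131 ] head 83.62 F [ 0.3 -0.2  0.8] w 0.0845
shift [ 0.179 -2.312 -0.719] turn [-1.000e-04 -3.500e-03 -1.465e-01]
```

View pics/w2b.png

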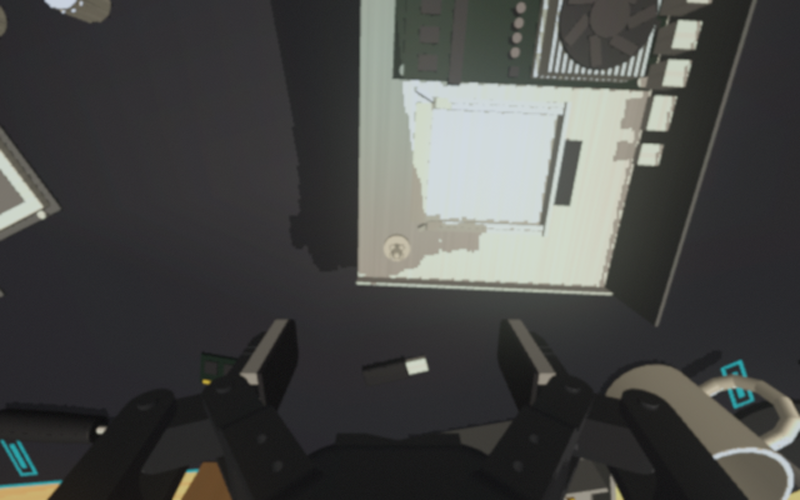

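The close view shows, at 800 px scale, the front edge at u≈360 for v 0–280, the stud at (397,247), the bay rails at about v 105 and 228, and the back stop at u≈550. I fit the edge with subpixel steps and triangulate the stud.

Run:
```python
from h import *
P={}
for tag,rng,u0 in (('w2',(10,215),288),('w1',(95,245),277)):
    d=load(tag);g=cv2.GaussianBlur(cv2.cvtColor(d['color'],cv2.COLOR_RGB2GRAY).astype(float),(0,0),1)
    pts=[]
    for v in range(*rng,3):
        row=g[v,u0-12:u0+14];gr=np.diff(row);k=int(np.argmax(gr))
        if gr[k]>6 and 0<k<len(gr)-1:
            o=.5*(gr[k-1]-gr[k+1])/(gr[k-1]-2*gr[k]+gr[k+1]); pts.append((u0-12+k+.5+o,v))
    W=np.array([plane(d,p,.008)[:2] for p in pts])
    for _ in range(4):
        c=W.mean(0);n=np.linalg.svd(W-c)[2][1];r=(W-c)@n;W=W[abs(r)<max(.0008,2*r.std())]
    if n[1]<0:n=-n
    print(tag,len(W),'c',c,'heading of x',np.degrees(np.arctan2(n[1],n[0])),'res',r.std())
    P[tag]=(c,n)
w1=load('w1');w2=load('w2')
# stud centroid refinement by local mask printouts
for d,c,tag in ((w1,(297.6,228.8),'w1'),(w2,(317.6,197.6),'w2')):
    g=cv2.cvtColor(d['color'],cv2.COLOR_RGB2GRAY); x,y=map(round,c)
    print(tag);print(g[y-11:y+12,x-13:x+14])
```

```text
w2 69 c [0.54589423 0.0294754 ] heading of x 80.99665821586171 res 7.79666714598906e-05
w1 50 c [0.53496476 0.030941  ] heading of x 80.91087791021494 res 0.00013669164155118502
w1
[[213 212 212 212 213 214 215 214 213 212 213 213 213 214 213 213 214 214
  214 214 214 212 198 170 154 162 178]
 [213 212 212 212 213 214 215 214 213 213 212 213 213 213 213 213 214 214
  214 214 214 212 199 183 184 191 194]
 [213 212 212 212 213 214 215 214 213 212 210 209 209 208 208 211 213 213
  214 214 215 213 207 203 207 209 204]
 [213 212 212 212 213 214 214 211 207 204 198 193 191 187 188 199 207 211
  213 214 215 214 213 213 213 213 210]
 [212 212 212 212 213 213 209 197 186 181 175 172 171 167 166 175 186 201
  209 213 215 214 214 214 214 213 213]
 [212 212 212 212 213 211 198 180 168 173 182 191 194 189 183 175 170 183
  200 210 214 214 214 214 213 214 214]
 [212 212 212 212 212 209 191 179 186 197 204 210 213 210 207 200 185 175
  185 203 213 215 214 213 213 214 214]
 [212 212 212 212 211 207 194 193 203 206 209 213 215 214 213 211 204 188
  179 198 212 214 214 213 213 213 214]
 [212 212 212 2
[... 3583 characters left out ...]
 168 163 161 159 158]
 [157 159 162 171 182 185 178 174 164 154 168 183 187 180 163 154 165 171
  180 186 181 171 163 161 160 158 157]
 [157 158 160 164 172 179 178 176 172 164 169 181 185 179 166 165 172 174
  179 180 172 163 160 160 160 158 157]
 [158 158 158 159 163 169 172 172 173 170 169 175 178 173 166 168 171 171
  173 170 163 158 159 160 159 158 157]
 [158 158 159 159 159 160 163 165 171 175 176 177 179 177 173 169 167 165
  164 161 158 157 158 160 159 157 157]
 [158 158 158 158 157 155 156 159 164 170 173 174 175 176 172 166 162 160
  159 157 156 156 158 160 159 157 157]
 [157 158 158 159 157 155 154 155 157 160 163 163 165 165 164 160 158 157
  157 156 156 157 159 160 158 157 157]]
```

send_rows(commands=[[85,[0.09,-1,-0.37],[0,0,-0.073]],[85,[0.09,-1,-0.37],[0,0,-0.073]],[85,[0.09,-1,-0.37],[0,0,-0.073]],[85,[0.09,-1,-0.37],[0,0,-0.073]]])

```text
time: 2.35
tcp_pos: [0.5964, -0.1037, 0.198]
tcp_rot: [[-0.994, -0.11, 0.008], [-0.11, 0.994, -0.005], [-0.007, -0.006, -1.0]]
force: [0.6, -0.9, 0.4]
grip_width: 0.0849
finger_force: 0.0
```

Run:
```python
from h import *
go([.59,-.25,.2],110)
```

```text
t 2.35 tcp [ 0.5964 -0.1037  0.198 ] head 96.29 F [ 0.6 -0.9  0.4] w 0.0849
shift [ 0.149 -0.965 -0.008] turn [-0.0023  0.002  -0.0762]
```

```bash
cat >> h.py <<'E'
HD=80.95
def chas(home,p):
    a=np.radians(HD);x=np.array([np.cos(a),np.sin(a)]);y=np.array([-x[1],x[0]])
    q=np.array(home[:2])+p[0]*x+p[1]*y; return np.array([q[0],q[1],p[2]])
E
python3 - <<'E'
from h import *
d=load('w2');w1=load('w1')
a=np.radians(HD);x=np.array([np.cos(a),np.sin(a)]);y=np.array([-x[1],x[0]])
c=np.array([.54589,.02948])
for z in (.008,.012,.017,.032):
  for uv in((317,197.7),(317,205)):
    p=plane(d,uv,z)[:2]; print(z,uv,p,'from front',(p-c)@x)
st=plane(d,(317,197.7),.012)[:2]
st=st+x*(.030-(st-c)@x)
home=st+x*.040+y*.062; print('home',home)
S=4;x0,y0=270,55
im=cv2.resize(d['color'][y0:y0+150,x0:x0+200],None,fx=S,fy=S,interpolation=cv2.INTER_CUBIC)[:,:,::-1].copy()
def L(p,q,col):
    f=lambda p:tuple(int(v) for v in ((proj(d,chas(home,p))-(x0,y0)+.5)*S)); cv2.line(im,f(p),f(q),col,1)
for s in (1,-1):
    L((-.02,s*.0375,.022),(.065,s*.0375,.022),(0,0,255))
    L((-.02,s*.0415,.014),(.065,s*.0415,.014),(255,0,0))
L((.065,-.04,.022),(.065,.04,.022),(0,0,255))
L((-.02,-.04,.014),(-.02,.04,.014),(255,0,0))
L((-.04,-.062,.008),(-.04,-.062,.032),(0,0,255))
for k in range(24):
    t=k*np.pi/12;u=t+np.pi/12
    L((-.04+.005*np.cos(t),-.062+.005*np.sin(t),.032),(-.04+.005*np.cos(u),-.062+.005*np.sin(u),.032),(0,0,255))
cv2.imwrite('pics/ov.png',im)
E
```

```text
0.008 (317, 197.7) [0.62458448 0.04748355] from front 0.030157785477424856
0.008 (317, 205) [0.6319969  0.04663078] from front 0.030481579616825186
0.012 (317, 197.7) [0.62337222 0.04765686] from front 0.030138251619753545
0.012 (317, 205) [0.63067144 0.04681711] from front 0.030457100529684755
0.017 (317, 197.7) [0.6218569  0.04787349] from front 0.0301138342976644
0.017 (317, 205) [0.6290146  0.04705003] from front 0.03042650167075922
0.032 (317, 197.7) [0.61731093 0.0485234 ] from front 0.03004058233139699
0.032 (317, 205) [0.6240441  0.04774877] from front 0.030334705093982648
home [0.56841414 0.09677476]
```

View pics/ov.png

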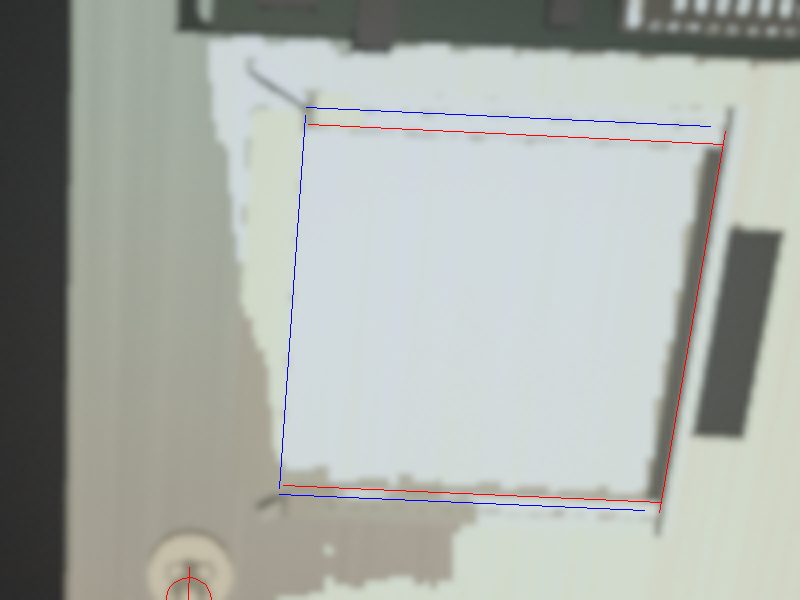

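send_rows(commands=[[85,[0.15,-0.96,0],[0,0,-0.076]],[85,[0.15,-0.96,0],[0,0,-0.076]],[85,[0.15,-0.96,0],[0,0,-0.076]],[85,[0.15,-0.96,0],[0,0,-0.076]],[85,[0.15,-0.96,0],[0,0,-0.076]]])

```text
time: 2.85
tcp_pos: [0.5916, -0.2415, 0.1942]
tcp_rot: [[-0.937, -0.348, 0.003], [-0.348, 0.937, 0.001], [-0.003, -0.0, -1.0]]
force: [-0.4, 0.5, 0.1]
grip_width: 0.085
finger_force: 0.0
```

Run:
```python
from h import *
d=grab('wrist','w3');cv2.imwrite('pics/w3b.png',cv2.resize(d['color'],(800,500),interpolation=cv2.INTER_CUBIC)[:,:,::-1])
go([.56,-.29,.24],110)
```

```text
t 2.9 tcp [ 0.5924 -0.2391  0.1939] head 110.59 F [-0.3  0.4  0.1] w 0.0849
shift [ 0.321 -0.241 -0.309] turn [0.0004 0.0011 0.0033]
```

View pics/w3b.png

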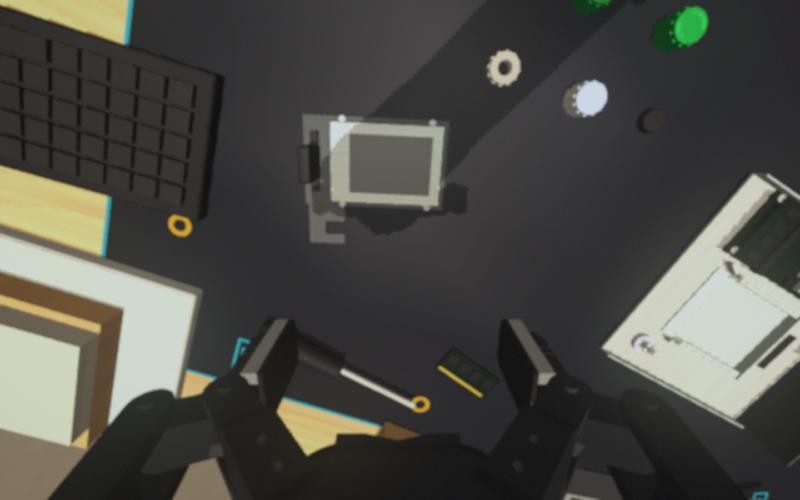

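The overlay agrees with the bay: floor edge, lips and stop match within about 1 mm. home = (0.568, 0.097), heading 80.95°. The w3 view shows, at 800 px scale, the tray drive corners at (330,121), (447,127), (440,209), (328,206), the handle top at (309,163) and the notch at (330,232).

Run:
```python
from h import *
d=load('w3');k=1/1.25
C=[plane(d,(u*k,v*k),.010)[:2] for u,v in((330,121),(447,127),(440,209),(328,206))]
for p,q in ((0,1),(3,2)): print(np.degrees(np.arctan2(*(C[q]-C[p])[::-1])),np.linalg.norm(C[q]-C[p]))
print('drive c',np.mean(C,0),'handle',plane(d,(309*k,163*k),.045),'cap',plane(d,(591*k,97*k),.026))
t=load('top0');w1=load('w1')
print('cap tri',tri([(d,(591*k,97*k)),(w1,(167*k,138*k))]))
print('handle tri',tri([(d,(309*k,163*k)),(w1,(36*k,278*k))]))
h=plane(d,(309*k,163*k),.045)
go([h[0]+.045,h[1]+.01,.15],108.5)
```

```text
107.57404312670911 0.10156078824454055
108.77183656037226 0.10459768019875969
drive c [ 0.54702584 -0.2693087 ] handle [ 0.56194068 -0.32862238  0.045     ] cap [ 0.43594862 -0.13329875  0.026     ]
cap tri [ 0.43493249 -0.13084436  0.0205595 ]
handle tri [ 0.56604409 -0.33452644  0.01566415]
t 2.9 tcp [ 0.5924 -0.2391  0.1939] head 110.59 F [-0.3  0.4  0.1] w 0.0849
shift [ 0.097 -0.531  0.291] turn [0.0004 0.0011 0.0116]
```

send_rows(commands=[[85,[0.1,-0.53,0.29],[0,0,0.012]],[85,[0.1,-0.53,0.29],[0,0,0.012]],[85,[0.1,-0.53,0.29],[0,0,0.012]],[85,[0.1,-0.53,0.29],[0,0,0.012]]])

```text
time: 3.3
tcp_pos: [0.6059, -0.3188, 0.1483]
tcp_rot: [[-0.949, -0.316, -0.0], [-0.316, 0.949, 0.003], [-0.0, 0.003, -1.0]]
force: [0.1, 1.4, 0.4]
grip_width: 0.0849
finger_force: 0.0
```

Run:
```python
from h import *
d=grab('wrist','w4')
# predicted overlay
c=np.array([.5501,-.2788]);a=np.radians(108.2);x=np.array([np.cos(a),np.sin(a)]);y=np.array([-x[1],x[0]])
h=proj(d,[*(c-.055*x),.045]);print(h)
x0,y0=int(h[0])-40,int(h[1])-60
x0=max(0,min(440,x0));y0=max(0,min(250,y0));print(x0,y0)
im=cv2.resize(d['color'][y0:y0+150,x0:x0+200],None,fx=4,fy=4,interpolation=cv2.INTER_CUBIC)[:,:,::-1].copy()
im=cv2.convertScaleAbs(im,alpha=1.5,beta=10)
cv2.imwrite('pics/w4b.png',im);go([0,0,0],108)
```

```text
[318.95406126 155.94735334]
278 95
t 3.35 tcp [ 0.607  -0.3178  0.1493] head 108.54 F [0.2 0.4 1. ] w 0.0848
shift [3.166 3.293 0.995] turn [0.0007 0.0008 0.003 ]
```

View pics/w4b.png

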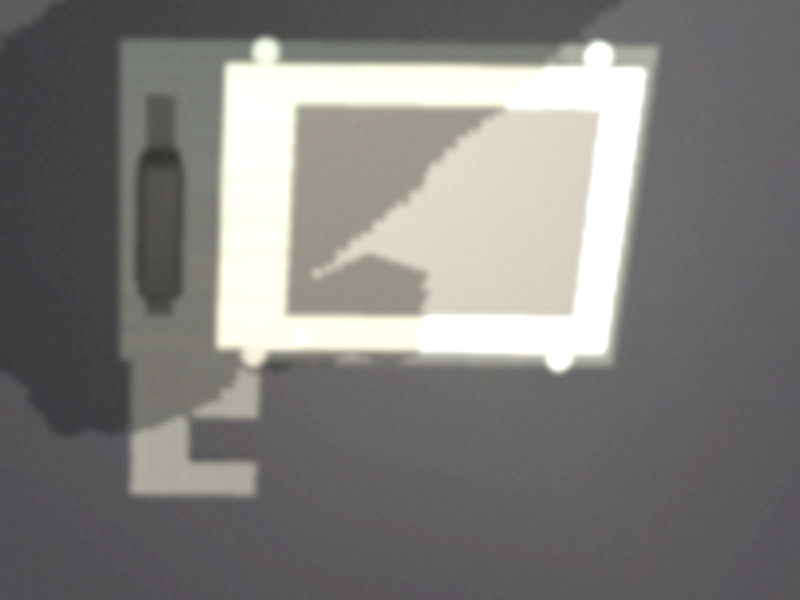

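The zoomed view shows plate corners at crop (120,38), (658,46), (613,366), (120,358), the ear notch at (190–258, 418–461) and the handle top centred at about (162,228).

Run:
```python
from h import *
from scipy.optimize import least_squares
d=load('w4');f=lambda u,v:((u+.5)/4-.5+278,(v+.5)/4-.5+95)
W=np.array([plane(d,f(*p),.003)[:2] for p in((120,38),(658,46),(613,366),(120,358),(130,495),(257,495))])
M=np.array([(-.065,.04),(.065,.04),(.065,-.04),(-.065,-.04),(-.062,-.078),(-.028,-.078)])
def res(s):
    c,n=np.cos(s[2]),np.sin(s[2]); return (M@np.array([[c,n],[-n,c]])+s[:2]-W).ravel()
r=least_squares(res,[.55,-.28,1.88]);s=r.x;print('tray',s[:2],np.degrees(s[2]),np.round(r.fun.reshape(-1,2)*1e3,1).tolist())
x=np.array([np.cos(s[2]),np.sin(s[2])]);g=s[:2]-.055*x
for p in ((120,38),(120,358),(658,46),(613,366)): pass
print('handle plate',g,'handle top seen',plane(d,f(162,228),.045))
# height of the handle: where the ray to its top passes nearest the handle axis line at y=0
e,rr=ray(d,f(162,228));t=((g[:2]-e[:2])@rr[:2])/(rr[:2]@rr[:2]);print('z of handle top',e[2]+t*rr[2])
go([g[0],g[1],.10],np.degrees(s[2]));go([g[0],g[1],.022],np.degrees(s[2]))
```

```text
tray [ 0.54833604 -0.28055039] 107.65407233703856 [[-0.1, -0.0], [-0.4, 0.3], [-0.2, 0.0], [0.5, 0.1], [-0.2, 0.1], [0.4, -0.5]]
handle plate [ 0.56501586 -0.33296015] handle top seen [ 0.56395916 -0.33291035  0.045     ]
z of handle top 0.03858967081938047
t 3.35 tcp [ 0.607  -0.3178  0.1493] head 108.54 F [0.2 0.4 1. ] w 0.0848
shift [ 0.298 -0.008  0.328] turn [0.0007 0.0008 0.0049]
t 3.35 tcp [ 0.607  -0.3178  0.1493] head 108.54 F [0.2 0.4 1. ] w 0.0848
shift [ 0.3   -0.009  0.848] turn [0.0007 0.0008 0.0049]
```

send_rows(commands=[[85,[0.3,-0.009,0.3],[0,0,0.005]],[85,[0.3,-0.009,0.3],[0,0,0.005]],[85,[0.3,-0.009,0.872],[0,0,0.005]],[85,[0.3,-0.009,0.872],[0,0,0.005]],[85,[0.3,-0.009,0.872],[0,0,0.005]]])

```text
time: 3.85
tcp_pos: [0.5608, -0.3303, 0.0136]
tcp_rot: [[-0.953, -0.303, -0.008], [-0.303, 0.953, 0.008], [0.005, 0.01, -1.0]]
force: [-0.0, 0.3, -0.9]
grip_width: 0.0849
finger_force: 0.0
```

```bash
python3 -c "
from h import *
go([.5650,-.3330,.018],107.65)"
```

```text
t 3.85 tcp [ 0.5608 -0.3303  0.0136] head 107.65 F [-0.   0.3 -0.9] w 0.0849
shift [-0.021 -0.025 -0.03 ] turn [ 0.0033 -0.0016  0.    ]
```

send_rows(commands=[[85,[0,0,0],[0,0,0]],[85,[0,0,0],[0,0,0]],[85,[0,0,0],[0,0,0]]])

```text
time: 4.15
tcp_pos: [0.5654, -0.3378, 0.0214]
tcp_rot: [[-0.954, -0.3, 0.005], [-0.3, 0.954, -0.003], [-0.004, -0.004, -1.0]]
force: [-1.0, 0.0, 1.0]
grip_width: 0.0852
finger_force: 0.0
```

```bash
python3 -c "
from h import *
go([.5650,-.3330,.018],107.65)"
```

```text
t 4.15 tcp [ 0.5654 -0.3378  0.0214] head 107.45 F [-1.  0.  1.] w 0.0852
shift [-0.007  0.031  0.022] turn [-0.0013  0.0014 -0.0011]
```

send_rows(commands=[[85,[0,0.01,0.01],[0,0,0]],[40,[0,0.01,0.01],[0,0,0]],[0,[0,0.01,0.01],[0,0,0]],[0,[0,0.01,0.01],[0,0,0]],[0,[0,0.01,0.01],[0,0,0]]], grip_force=70)

```text
time: 4.65
tcp_pos: [0.5624, -0.3356, 0.0164]
tcp_rot: [[-0.954, -0.299, -0.0], [-0.299, 0.954, 0.0], [0.0, 0.0, -1.0]]
force: [0.2, -0.7, -0.0]
grip_width: 0.0275
finger_force: 0.0
```

send_rows(commands=[[0,[0,0,0],[0,0,0]],[0,[0,0,0],[0,0,0]],[0,[0,0,0],[0,0,0]],[0,[0,0,0],[0,0,0]]])

```text
time: 5.05
tcp_pos: [0.5626, -0.3356, 0.0166]
tcp_rot: [[-0.954, -0.299, 0.0], [-0.299, 0.954, -0.0], [-0.0, -0.0, -1.0]]
force: [-1.3, -0.4, 1.2]
grip_width: 0.0092
finger_force: 69.8
```

```bash
python3 -c "
from h import *
go([.5650,-.3330,.018],107.65)"
```

```text
t 5.05 tcp [ 0.5626 -0.3356  0.0166] head 107.4 F [-1.3 -0.4  1.2] w 0.0092
shift [-0.02   0.012 -0.009] turn [-0.      0.0001 -0.0014]
```

Gripped: width 9.2 mm at 70 N. Now I lift and carry it towards the front of the bay.

send_rows(commands=[[0,[0,0,-0.1],[0,0,0]],[0,[0,0,-0.25],[0,0,0]],[0,[0,0.1,-0.35],[0,0,0]],[0,[0,0.3,-0.35],[0,0,0]],[0,[0,0.5,-0.35],[0,0,0.02]]])

```text
time: 5.55
tcp_pos: [0.5401, -0.2645, 0.0705]
tcp_rot: [[-0.972, -0.235, 0.002], [-0.235, 0.972, -0.001], [-0.002, -0.002, -1.0]]
force: [0.3, 0.8, -2.0]
grip_width: 0.009
finger_force: 69.3
```

send_rows(commands=[[0,[-0.1,0.2,0],[0,0,0.03]],[0,[-0.17,0.4,0],[0,0,0.06]],[0,[-0.21,0.6,0],[0,0,0.09]],[0,[-0.25,0.8,0],[0,0,0.115]],[0,[-0.25,0.9,0],[0,0,0.127]]])

```text
time: 6.05
tcp_pos: [0.5446, -0.1192, 0.0694]
tcp_rot: [[-0.988, 0.155, -0.0], [0.155, 0.988, 0.003], [0.001, 0.003, -1.0]]
force: [0.0, 0.2, -2.3]
grip_width: 0.0085
finger_force: 69.3
```

```bash
python3 -c "
from h import *
go([*chas((.5684,.0968),(-.185,.0031,0))[:2],.066],80.85)"
```

```text
t 6.05 tcp [ 0.5446 -0.1192  0.0694] head 81.1 F [ 0.   0.2 -2.3] w 0.0085
shift [0.09  0.214 0.023] turn [ 0.0009 -0.0002  0.0014]
```

send_rows(commands=[[0,[0.09,0.1,0],[0,0,0]],[0,[0.09,0.1,0.1],[0,0,0]],[0,[0.09,0.1,0.2],[0,0,0]],[0,[0.09,0.1,0.2],[0,0,0]],[0,[0.09,0.1,0.2],[0,0,0]]])

```text
time: 6.55
tcp_pos: [0.5332, -0.1072, 0.0394]
tcp_rot: [[-0.987, 0.158, -0.0], [0.158, 0.987, -0.0], [0.0, -0.0, -1.0]]
force: [-0.2, 0.2, -1.6]
grip_width: 0.0089
finger_force: 69.4
```

send_rows(commands=[[0,[0,0,0],[0,0,0]],[0,[0,0,0],[0,0,0]],[0,[0,0,0],[0,0,0]],[0,[0,0,0],[0,0,0]]])

```text
time: 6.95
tcp_pos: [0.5336, -0.1071, 0.0394]
tcp_rot: [[-0.988, 0.158, 0.001], [0.158, 0.988, -0.0], [-0.001, 0.0, -1.0]]
force: [-0.2, 0.3, -1.5]
grip_width: 0.0088
finger_force: 69.4
```

Run:
```python
from h import *
d=grab('wrist','w5')
go([*chas((.5684,.0968),(-.185,.0031,0))[:2],.034],80.85)
x0,y0=270,10
im=cv2.resize(d['color'][y0:y0+195,x0:x0+260],None,fx=3,fy=3,interpolation=cv2.INTER_CUBIC)[:,:,::-1].copy()
cv2.imwrite('pics/w5b.png',im)
```

```text
t 7.0 tcp [ 0.5335 -0.1071  0.0393] head 80.94 F [-0.1  0.4 -2.1] w 0.009
shift [0.005 0.145 0.035] turn [0.     0.0001 0.0005]
```

View pics/w5b.png

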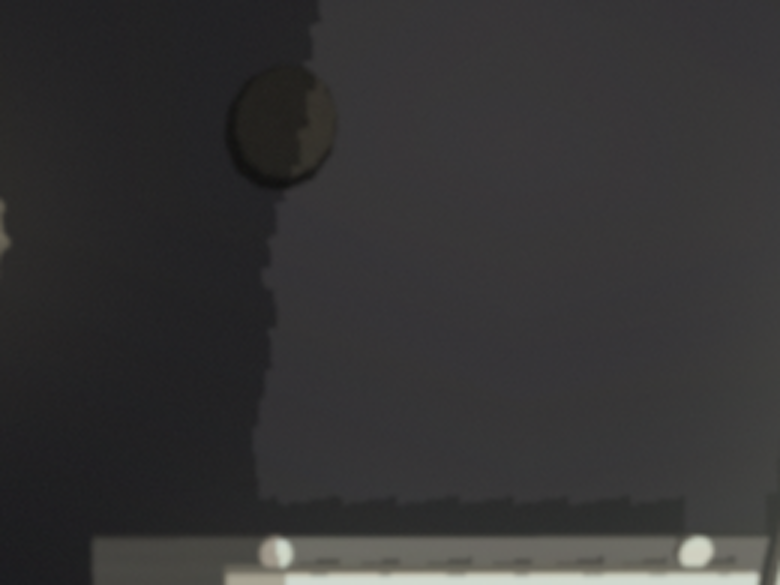

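The crop shows the held tray's +y plate edge running level at crop v≈537, from its rear corner at (92,537). That makes the tray square with the tool. I locate that corner and the edge numerically.

Run:
```python
from h import *
d=load('w5');g=cv2.GaussianBlur(cv2.cvtColor(d['color'],cv2.COLOR_RGB2GRAY).astype(float),(0,0),.8)
def sub(v):
    k=int(np.argmax(v));return k+.5+.5*(v[k-1]-v[k+1])/(v[k-1]-2*v[k]+v[k+1])
E=np.array([(u,178+sub(np.diff(g[178:194,u]))) for u in range(308,500,4)])
F=np.array([(292+sub(np.diff(g[v,292:310])),v) for v in range(194,215,2)])
print(E[::6].round(2).tolist(),F[::3].round(2).tolist())
o=get_obs();R=np.array(o['tcp_rot']);T=np.array(o['tcp_pos'])
for zt in (.0235,.0257,.028):
    A=np.array([plane(d,p,zt)[:2] for p in E]);A=A[abs(E[:,1]-np.median(E[:,1]))<1.2]
    B=np.array([plane(d,p,zt)[:2] for p in F])
    q=np.polyfit(A[:,1],A[:,0],1);hd=90-np.degrees(np.arctan(q[0]))
    a=np.radians(hd);x=np.array([np.cos(a),np.sin(a)]);y=np.array([-x[1],x[0]])
    print(zt,'head',hd,'tool in tray: y',.040-((A-T[:2])@y).mean()*1,'x',-.065-((np.median(B,0)-T[:2])@x))
```

```text
[[308.0, 188.6], [332.0, 188.43], [356.0, 189.0], [380.0, 188.45], [404.0, 188.48], [428.0, 188.48], [452.0, 188.35], [476.0, 188.36]] [[300.21, 194.0], [300.23, 200.0], [300.45, 206.0], [300.57, 212.0]]
0.0235 head 80.95452081229028 tool in tray: y 0.004097051602650878 x -0.05425538174577002
0.0257 head 80.95452081229026 tool in tray: y 0.0034648542937988566 x -0.05439852806809448
0.028 head 80.9545208122902 tool in tray: y 0.002803920743635363 x -0.054548181041433656
```

send_rows(commands=[[0,[0.003,0.1,0.048],[0,0,0]],[0,[0.003,0.2,0.048],[0,0,0]],[0,[0.003,0.3,0.048],[0,0,0]],[0,[0.003,0.34,0.048],[0,0,0]],[0,[0.003,0.34,0.048],[0,0,0]]])

```text
time: 7.5
tcp_pos: [0.5413, -0.0538, 0.0317]
tcp_rot: [[-0.988, 0.153, 0.0], [0.153, 0.988, 0.001], [0.0, 0.001, -1.0]]
force: [-1.0, -0.2, -1.9]
grip_width: 0.009
finger_force: 69.4
```

```bash
python3 -c "
from h import *
go([*chas((.5684,.0968),(-.055,.0033,0))[:2],.032],80.95)"
```

```text
t 7.5 tcp [ 0.5413 -0.0538  0.0317] head 81.18 F [-1.  -0.2 -1.9] w 0.009
shift [-0.001  0.653 -0.001] turn [ 0.0003 -0.      0.0013]
```

send_rows(commands=[[0,[0,0.06,0],[0,0,0.001]],[0,[0,0.12,0],[0,0,0.001]],[0,[0,0.18,0],[0,0,0.001]],[0,[0,0.24,0],[0,0,0.001]]])

```text
time: 7.9
tcp_pos: [0.5467, -0.0202, 0.0318]
tcp_rot: [[-0.987, 0.16, 0.0], [0.16, 0.987, 0.0], [-0.0, 0.0, -1.0]]
force: [0.3, -0.7, -1.5]
grip_width: 0.0086
finger_force: 69.2
```

send_rows(commands=[[0,[0,0.06,0],[0,0,0]],[0,[0,0.12,0],[0,0,0]],[0,[0,0.18,0],[0,0,0]],[0,[0,0.2,0],[0,0,0]]])

```text
time: 8.3
tcp_pos: [0.5516, 0.0106, 0.0318]
tcp_rot: [[-0.987, 0.158, 0.0], [0.158, 0.987, 0.001], [0.0, 0.001, -1.0]]
force: [-0.6, -0.7, -1.5]
grip_width: 0.0089
finger_force: 69.3
```

```bash
python3 -c "
from h import *
go([*chas((.5684,.0968),(-.055,.0033,0))[:2],.032],80.95);print(get_obs()['ft_torque'])"
```

```text
t 8.3 tcp [0.5516 0.0106 0.0318] head 80.88 F [-0.6 -0.7 -1.5] w 0.0089
shift [ 0.002  0.219 -0.001] turn [ 0.0003 -0.     -0.0004]
[-0.10344588  0.01916492 -0.0459442 ]
```

send_rows(commands=[[0,[0,0.06,0],[0,0,0]],[0,[0,0.12,0],[0,0,0]],[0,[0,0.16,0],[0,0,0]],[0,[0,0.19,0],[0,0,0]],[0,[0,0.2,0],[0,0,0]]])

```text
time: 8.8
tcp_pos: [0.5563, 0.039, 0.0318]
tcp_rot: [[-0.987, 0.16, -0.0], [0.16, 0.987, 0.0], [0.0, 0.0, -1.0]]
force: [-1.0, 0.6, -2.6]
grip_width: 0.009
finger_force: 69.3
```

send_rows(commands=[[0,[0,0.01,0],[0,0,0]],[0,[0,0.02,0],[0,0,0]],[0,[0,0.03,0],[0,0,0]],[0,[0,0.035,0],[0,0,0]],[0,[0,0.035,0],[0,0,0]]])

```text
time: 9.3
tcp_pos: [0.557, 0.0434, 0.0318]
tcp_rot: [[-0.987, 0.16, 0.0], [0.16, 0.987, 0.0], [-0.0, 0.0, -1.0]]
force: [0.2, 0.4, -3.0]
grip_width: 0.0088
finger_force: 69.3
```

```bash
python3 -c "
from h import *
go([*chas((.5684,.0968),(-.055,.0033,0))[:2],.032],80.95);print(get_obs()['ft_torque'])"
```

```text
t 9.3 tcp [0.557  0.0434 0.0318] head 80.76 F [ 0.2  0.4 -3. ] w 0.0088
shift [ 0.003 -0.003 -0.001] turn [ 0.     0.    -0.001]
[-0.07675823 -0.01067222 -0.02499064]
```

send_rows(commands=[[0,[0,0.005,0.003],[0,0,0]],[0,[0,0.01,0.006],[0,0,0]],[0,[0,0.01,0.006],[0,0,0]],[0,[0,0.01,0.006],[0,0,0]]])

```text
time: 9.7
tcp_pos: [0.5573, 0.0436, 0.031]
tcp_rot: [[-0.987, 0.161, 0.0], [0.161, 0.987, -0.001], [-0.0, -0.001, -1.0]]
force: [-0.2, -3.3, -0.7]
grip_width: 0.0087
finger_force: 69.5
```

send_rows(commands=[[0,[0,0.005,0],[0,0,0]],[0,[0,0.01,0],[0,0,0]],[0,[0,0.01,0],[0,0,0]],[0,[0,0.01,0],[0,0,0]]])

```text
time: 10.1
tcp_pos: [0.5574, 0.0436, 0.0311]
tcp_rot: [[-0.987, 0.162, -0.0], [0.162, 0.987, -0.003], [-0.0, -0.003, -1.0]]
force: [-0.4, -5.8, -0.8]
grip_width: 0.0085
finger_force: 69.8
```

The tray has met the stop (5.8 N) and is resting on the bay floor. I relax the push, release and rise.

send_rows(commands=[[0,[0,-0.006,0],[0,0,0]],[0,[0,-0.008,0],[0,0,0]],[30,[0,-0.008,0],[0,0,0]],[45,[0,-0.008,0],[0,0,0]],[45,[0,-0.008,0],[0,0,0]]])

```text
time: 10.6
tcp_pos: [0.5578, 0.0473, 0.0312]
tcp_rot: [[-0.987, 0.159, 0.001], [0.159, 0.987, 0.002], [-0.001, 0.002, -1.0]]
force: [-0.0, 0.8, -0.7]
grip_width: 0.0449
finger_force: 0.0
```

send_rows(commands=[[45,[0,0,-0.1],[0,0,0]],[45,[0,0,-0.3],[0,0,0]],[45,[0,0,-0.55],[0,0,0]],[45,[0.1,0,-0.8],[0,0,0]],[45,[0.3,-0.2,-0.8],[0,0,0]]])

```text
time: 11.1
tcp_pos: [0.5148, 0.0284, 0.1568]
tcp_rot: [[-0.988, 0.152, 0.016], [0.152, 0.988, 0.005], [-0.015, 0.007, -1.0]]
force: [0.2, -0.6, 1.1]
grip_width: 0.045
finger_force: 0.0
```

Run:
```python
from h import *
go([.46,-.11,.15],81)
d=grab('wrist','w6')
```

```text
t 11.1 tcp [0.5148 0.0284 0.1568] head 81.25 F [ 0.2 -0.6  1.1] w 0.045
shift [ 0.221 -0.968  0.035] turn [0.0023 0.0047 0.0014]
```

send_rows(commands=[[45,[0.02,-0.3,0],[0,0,0]],[45,[0.02,-0.6,0],[0,0,0]],[45,[0.02,-0.9,0],[0,0,0]],[45,[0.02,-0.98,0],[0,0,0]],[45,[0.02,-0.98,0],[0,0,0]]])

```text
time: 11.65
tcp_pos: [0.481, -0.1242, 0.1511]
tcp_rot: [[-0.986, 0.166, 0.0], [0.166, 0.986, -0.0], [-0.0, -0.0, -1.0]]
force: [0.8, 0.4, 0.6]
grip_width: 0.0452
finger_force: 0.0
```

Run:
```python
from h import *
d=grab('wrist','w7')
def blobs(d):
    c=d['color'].astype(int);m=((c.min(2)>110)&(c.max(2)-c.min(2)<60)).astype(np.uint8)
    n,l,s,ce=cv2.connectedComponentsWithStats(m)
    for i in range(1,n):
        p=plane(d,ce[i],.026)
        if s[i,4]>60 and abs(p[0]-.435)<.05 and abs(p[1]+.14)<.1: print(s[i],ce[i].round(1),p.round(4), plane(d,ce[i],.013).round(4))
blobs(d);go([.435,-.132,.10],81)
print(proj(d,[.435,-.132,.026]),proj(d,[.435,-.132,0]))
x,y=map(int,proj(d,[.435,-.132,.026]))
cv2.imwrite('pics/w7b.png',cv2.resize(d['color'][max(0,y-60):y+60,max(0,x-80):x+80],None,fx=5,fy=5,interpolation=cv2.INTER_CUBIC)[:,:,::-1])
```

```text
[288 134  29  30 634] [301.7 148.4] [ 0.4352 -0.1323  0.026 ] [ 0.4369 -0.1333  0.013 ]
[218 146  29  28 518] [231.7 159.5] [ 0.4344 -0.1997  0.026 ] [ 0.4361 -0.204   0.013 ]
t 11.7 tcp [ 0.4816 -0.1214  0.1508] head 80.67 F [0.  1.3 0.6] w 0.0451
shift [ 0.295 -0.12   0.339] turn [ 0.0004 -0.     -0.0018]
[301.96242429 148.14602792] [303.31726218 144.58062016]
```

send_rows(commands=[[50,[0.15,-0.07,0.2],[0,0,-0.001]],[50,[0.3,-0.125,0.4],[0,0,-0.001]],[50,[0.3,-0.125,0.45],[0,0,-0.001]],[50,[0.3,-0.125,0.45],[0,0,-0.001]],[50,[0.3,-0.125,0.45],[0,0,-0.001]]])

```text
time: 12.2
tcp_pos: [0.4364, -0.1316, 0.0842]
tcp_rot: [[-0.988, 0.154, 0.003], [0.154, 0.988, 0.0], [-0.002, 0.001, -1.0]]
force: [0.8, -0.0, 0.3]
grip_width: 0.0501
finger_force: 0.0
```

```bash
python3 -c "
from h import *
go([.4355,-.1327,.010],80.95)"
```

```text
t 12.2 tcp [ 0.4364 -0.1316  0.0842] head 81.13 F [ 0.8 -0.   0.3] w 0.0501
shift [ 0.006 -0.008  0.494] turn [0.0002 0.0008 0.001 ]
```

send_rows(commands=[[50,[0.005,-0.007,0.15],[0,0,0]],[50,[0.005,-0.007,0.3],[0,0,0]],[50,[0.005,-0.007,0.42],[0,0,0]],[50,[0.005,-0.007,0.49],[0,0,0]],[50,[0.005,-0.007,0.49],[0,0,0]]])

```text
time: 12.7
tcp_pos: [0.4338, -0.1333, 0.0095]
tcp_rot: [[-0.988, 0.156, -0.001], [0.156, 0.988, 0.0], [0.001, 0.0, -1.0]]
force: [-0.9, 0.2, -0.4]
grip_width: 0.0501
finger_force: 0.0
```

send_rows(commands=[[50,[0,0,0],[0,0,0]],[50,[0,0,0],[0,0,0]]])

```text
time: 12.9
tcp_pos: [0.4346, -0.1343, 0.011]
tcp_rot: [[-0.988, 0.157, 0.003], [0.157, 0.988, -0.0], [-0.003, -0.0, -1.0]]
force: [-0.3, -0.2, 0.8]
grip_width: 0.05
finger_force: 0.0
```

```bash
python3 -c "
from h import *
go([.4355,-.1327,.010],80.95)"
```

```text
t 12.9 tcp [ 0.4346 -0.1343  0.011 ] head 80.96 F [-0.3 -0.2  0.8] w 0.05
shift [-0.004  0.011  0.007] turn [-0.      0.0009  0.0001]
```

send_rows(commands=[[50,[-0.004,0.008,0.003],[0,0,0]],[40,[-0.004,0.008,0.003],[0,0,0]],[15,[-0.004,0.008,0.003],[0,0,0]],[15,[-0.004,0.008,0.003],[0,0,0]],[15,[-0.004,0.008,0.003],[0,0,0]]], grip_force=70)

```text
time: 13.4
tcp_pos: [0.4343, -0.133, 0.01]
tcp_rot: [[-0.988, 0.158, 0.001], [0.158, 0.988, 0.0], [-0.001, 0.0, -1.0]]
force: [-1.5, 1.1, 4.8]
grip_width: 0.022
finger_force: 68.5
```

send_rows(commands=[[15,[0,0,0],[0,0,0]],[15,[0,0,0],[0,0,0]],[15,[0,0,0],[0,0,0]]])

```text
time: 13.7
tcp_pos: [0.4343, -0.133, 0.0101]
tcp_rot: [[-0.988, 0.158, 0.001], [0.158, 0.988, 0.0], [-0.001, 0.0, -1.0]]
force: [-1.7, 0.4, 5.5]
grip_width: 0.0219
finger_force: 68.5
```

Run:
```python
from h import *
go([.4355,-.1327,.07],80.95)
o=get_obs();print(o['finger_force'])
# tray home check in w6: near handle end, predicted plate corners
d=load('w6')
for p in ((-.065,.04),(-.065,-.04),(-.062,-.078),(-.028,-.078)): print(proj(d,chas((.5684,.0968),(*p,.017))).round(1))
```

```text
t 13.7 tcp [ 0.4343 -0.133   0.0101] head 80.94 F [-1.7  0.4  5.5] w 0.0219
shift [-0.008  0.003 -0.4  ] turn [ 0.0001  0.0002 -0.0001]
68.54075223847758
[327.9 189.2]
[326.8 257. ]
[328.9 285.5]
[357.8 285.4]
```

send_rows(commands=[[15,[0,0,-0.1],[0,0,0]],[15,[0,0,-0.3],[0,0,0]],[15,[0,0,-0.5],[0,0,0]],[15,[0,0.1,-0.6],[0,0,0]],[15,[-0.1,0.3,-0.6],[0,0,0]]])

```text
time: 14.2
tcp_pos: [0.4561, -0.0937, 0.1019]
tcp_rot: [[-0.986, 0.164, 0.004], [0.164, 0.986, -0.001], [-0.004, -0.001, -1.0]]
force: [0.8, 0.4, -0.3]
grip_width: 0.0216
finger_force: 68.6
```

send_rows(commands=[[15,[-0.2,0.2,0],[0,0,0]],[15,[-0.4,0.4,0],[0,0,0]],[15,[-0.6,0.5,0],[0,0,0]],[15,[-0.7,0.5,0],[0,0,0]],[15,[-0.7,0.5,0],[0,0,0]]])

```text
time: 14.7
tcp_pos: [0.5732, -0.033, 0.0989]
tcp_rot: [[-0.988, 0.156, 0.001], [0.156, 0.988, -0.001], [-0.001, -0.001, -1.0]]
force: [-1.0, -0.5, -0.7]
grip_width: 0.0217
finger_force: 68.6
```

Run:
```python
from h import *
home=(.5684,.0968)
d7=grab('wrist','w8');o=get_obs();T=np.array(o['tcp_pos']);R=np.array(o['tcp_rot'])
S=chas(home,(-.04,-.062,0));print('stud',S);go([S[0],S[1],.08],80.95)
def panel(d,x0,y0,polys):
    im=cv2.resize(d['color'][y0:y0+150,x0:x0+100],None,fx=4,fy=4,interpolation=cv2.INTER_CUBIC)[:,:,::-1].copy()
    for P in polys: cv2.polylines(im,[np.array([(proj(d,p)-(x0,y0)+.5)*4 for p in P]).round().astype(int)],True,(0,0,255),1)
    return im
ci=lambda c,r,f:[f(c[0]+r*np.cos(t),c[1]+r*np.sin(t),c[2]) for t in np.linspace(0,6.28,24)]
ch=lambda x,y,z:chas(home,(x,y,z))
A=panel(load('w6'),300,170,[[ch(-.065,.04,.017),ch(-.065,-.04,.017),ch(-.062,-.04,.017),ch(-.062,-.078,.017),ch(-.028,-.078,.017),ch(.0,-.04,.017)],ci((-.04,-.062,.032),.005,ch)])
tl=lambda x,y,z:T+R@np.array([x,y,z])
p=proj(d7,tl(0,0,-.016));print('cap top px',p)
B=panel(d7,int(p[0])-50,min(250,int(p[1])-60),[ci((0,0,-.016),.012,tl)])
cv2.imwrite('pics/cmp.png',np.hstack([A,B]))
```

```text
stud [0.62333634 0.04754557 0.        ]
t 14.75 tcp [ 0.5713 -0.0337  0.0988] head 80.94 F [-0.1 -0.8 -0.7] w 0.0217
shift [-0.257  0.59   0.125] turn [-0.0003 -0.0003 -0.0001]
cap top px [316.98802871 270.32315682]
```

View pics/cmp.png

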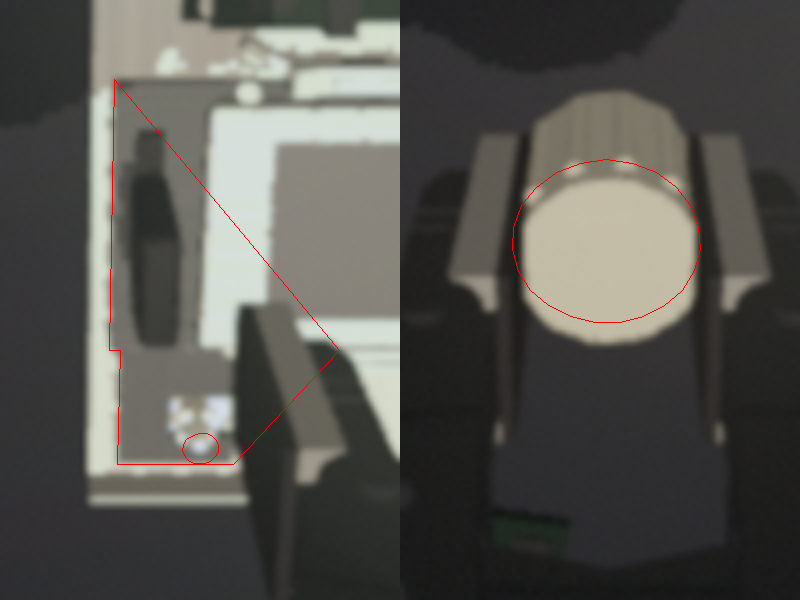

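The composite confirms that the tray outline matches home within about 0.5 mm and the notch is around the stud. The stud tip is at about (198,443), against (200,448) predicted. The cap is held upright and centred between the pads, about 2 mm towards tool −x, and I allow for that offset.

```bash
python3 -c "
from h import *
go([.6211,.0479,.052],80.95)"
```

```text
t 14.75 tcp [ 0.5713 -0.0337  0.0988] head 80.94 F [-0.1 -0.8 -0.7] w 0.0217
shift [-0.242  0.59   0.311] turn [-0.0003 -0.0003 -0.0001]
```

send_rows(commands=[[15,[-0.06,0.15,0],[0,0,0]],[15,[-0.15,0.35,0],[0,0,0]],[15,[-0.22,0.52,0.05],[0,0,0]],[15,[-0.24,0.58,0.15],[0,0,0]],[15,[-0.24,0.58,0.2],[0,0,0]]])

```text
time: 15.25
tcp_pos: [0.6185, 0.0482, 0.0672]
tcp_rot: [[-0.988, 0.155, -0.004], [0.155, 0.988, 0.0], [0.004, -0.0, -1.0]]
force: [-0.7, 0.5, -0.3]
grip_width: 0.0216
finger_force: 68.6
```

send_rows(commands=[[15,[0,0,0],[0,0,0]],[15,[0,0,0],[0,0,0]],[15,[0,0,0],[0,0,0]]])

```text
time: 15.55
tcp_pos: [0.6205, 0.0447, 0.0701]
tcp_rot: [[-0.987, 0.16, 0.001], [0.16, 0.987, -0.001], [-0.001, -0.001, -1.0]]
force: [0.1, -0.2, -0.1]
grip_width: 0.0216
finger_force: 68.6
```

```bash
python3 -c "
from h import *
go([.6211,.0479,.044],80.95)
d=grab('wrist','w9')
o=get_obs();T=np.array(o['tcp_pos']);R=np.array(o['tcp_rot'])
for n,p in (('captop',T+R@np.array([0,0,-.016])),('capbot',T+R@np.array([0,0,.0101])),('studtip',np.array([.6233,.0475,.032])),('studbase',np.array([.6233,.0475,.017]))): print(n,proj(d,p).round(1))
g=cv2.cvtColor(d['color'],cv2.COLOR_RGB2GRAY)
np.set_printoptions(linewidth=250)
print(g[200:300:4,285:350:3])
"
```

```text
t 15.55 tcp [0.6205 0.0447 0.0701] head 80.77 F [ 0.1 -0.2 -0.1] w 0.0216
shift [-0.001  0.022  0.174] turn [-0.0003  0.0002 -0.001 ]
captop [319.9 273.7]
capbot [319.6 249.3]
studtip [323.2 232.7]
studbase [322.9 224.2]
[[153 160 157  88  74  74  74  73  74  76  77  78  78  79  80  80  80  92 116 152 111 119]
 [151 160 157  94  74  74  75  74  73  75  76  76  77  78  79  79  79  80 114 158 164 169]
 [143 159 157  95  74  74  75  74  74  76  77  77  77  78  78  79  78  80 114 158 157 158]
 [138 159 157 104  74  74  75  75  75  75  76  77  76  77  77  78  78  78 123 158 157 157]
 [135 159 157 104  75  73  74  75  74  76  93 101  99  98 101 102 102  93 129 157 157 157]
 [130 159 157 112  75  74  74  74  75  76 168 161 135 128 149 180 189 174 158 157 158 162]
 [127 159 157 113  74  74  74  74  75  76 162 180 152 136 175 174 188 176 157 157 180 210]
 [124 158 156 124  74  74  74  75  74  76 167 146 141 140 139 178 188 163 157 156 186 211]
 [110 158 156 124  74  74  74  75  76  80 116 168 155 184 157 157 101  96 174 208 210 211]
 [ 95 157 156 128  74  73  75  94 116 118 122 121 121 122 11
[... 696 characters left out ...]
8 188 188 188 188 188 188 188 188 188 188 188 144  47  81  96]
 [ 92  92  51  36 156 187 187 188 188 188 187 188 187 188 188 188 188 188 143  45  65  96]
 [ 92  89  41  34 145 187 187 187 188 188 187 188 188 188 188 188 188 188 131  43  51  94]
 [144 139  53  35 135 187 187 187 188 188 188 188 187 187 187 187 187 187 122  45  60 142]
 [ 76 140  58  35 120 186 187 187 187 187 187 187 187 187 187 187 187 187 103  44  65 143]
 [ 36  57  51  36  38 124 186 187 187 187 186 187 187 187 187 187 185 127  42  44  55  63]
 [ 34  34  48  36  41  52  78 140 179 186 186 187 187 186 180 132  62  54  42  43  53  42]
 [ 34  33  48  35  44  51  50  51  52  68  82  78  69  63  54  52  53  53  45  43  51  41]]
```

send_rows(commands=[[15,[0,0.011,0.05],[0,0,0]],[15,[0,0.021,0.1],[0,0,0]],[15,[0,0.021,0.14],[0,0,0]],[15,[0,0.021,0.15],[0,0,0]],[15,[0,0.021,0.15],[0,0,0]]])

```text
time: 16.1
tcp_pos: [0.6206, 0.05, 0.0462]
tcp_rot: [[-0.988, 0.157, -0.001], [0.157, 0.988, -0.0], [0.001, -0.0, -1.0]]
force: [-0.1, -0.1, -0.5]
grip_width: 0.0216
finger_force: 68.6
```

```bash
python3 -c "
from h import *
go([.6211,.0479,.037],80.95)"
```

```text
t 16.1 tcp [0.6206 0.05   0.0462] head 80.95 F [-0.1 -0.1 -0.5] w 0.0216
shift [-0.005 -0.013  0.062] turn [-0.0001 -0.0004 -0.    ]
```

send_rows(commands=[[15,[-0.003,-0.012,0],[0,0,0]],[15,[-0.003,-0.012,0.01],[0,0,0]],[15,[-0.003,-0.012,0.02],[0,0,0]],[15,[-0.003,-0.012,0.03],[0,0,0]],[15,[-0.003,-0.012,0.03],[0,0,0]]])

```text
time: 16.6
tcp_pos: [0.6211, 0.0482, 0.0422]
tcp_rot: [[-0.988, 0.157, -0.0], [0.157, 0.988, 0.0], [0.0, -0.0, -1.0]]
force: [-0.5, -0.1, -0.3]
grip_width: 0.0217
finger_force: 68.6
```

send_rows(commands=[[15,[0,0,0.01],[0,0,0]],[15,[0,0,0.02],[0,0,0]],[15,[0,0,0.03],[0,0,0]],[15,[0,0,0.03],[0,0,0]],[15,[0,0,0.03],[0,0,0]]])

```text
time: 17.1
tcp_pos: [0.6212, 0.0482, 0.0379]
tcp_rot: [[-0.988, 0.157, -0.0], [0.157, 0.988, -0.0], [0.0, -0.0, -1.0]]
force: [-0.7, -0.3, 0.6]
grip_width: 0.0217
finger_force: 68.6
```

```bash
python3 -c "
from h import *
go([.6211,.0479,.037],80.95)"
```

```text
t 17.1 tcp [0.6212 0.0482 0.0379] head 80.94 F [-0.7 -0.3  0.6] w 0.0217
shift [ 0.001 -0.002  0.006] turn [-0. -0. -0.]
```

send_rows(commands=[[15,[0,0,0.01],[0,0,0]],[15,[0,0,0.02],[0,0,0]],[15,[0,0,0.03],[0,0,0]],[15,[0,0,0.035],[0,0,0]],[15,[0,0,0.035],[0,0,0]]])

```text
time: 17.6
tcp_pos: [0.622, 0.0484, 0.0333]
tcp_rot: [[-0.988, 0.157, 0.002], [0.157, 0.988, 0.0], [-0.002, 0.001, -1.0]]
force: [0.8, 1.0, 1.9]
grip_width: 0.0216
finger_force: 68.9
```

send_rows(commands=[[15,[0,0,0.008],[0,0,0]],[15,[0,0,0.016],[0,0,0]],[15,[0,0,0.016],[0,0,0]]])

```text
time: 17.9
tcp_pos: [0.6225, 0.0484, 0.0324]
tcp_rot: [[-0.988, 0.157, 0.003], [0.157, 0.988, 0.001], [-0.002, 0.001, -1.0]]
force: [-1.7, 0.1, 9.7]
grip_width: 0.022
finger_force: 69.7
```

send_rows(commands=[[15,[-0.004,0,0.008],[0,0,0]],[15,[-0.005,0,0.016],[0,0,0]],[15,[-0.005,0,0.022],[0,0,0]],[15,[-0.005,0,0.022],[0,0,0]]])

```text
time: 18.3
tcp_pos: [0.6216, 0.0483, 0.0271]
tcp_rot: [[-0.988, 0.157, -0.001], [0.157, 0.988, 0.0], [0.001, 0.0, -1.0]]
force: [-0.3, 0.7, 4.4]
grip_width: 0.0218
finger_force: 70.6
```

send_rows(commands=[[15,[0,0,0.008],[0,0,0]],[15,[0,0,0.016],[0,0,0]],[15,[0,0,0.016],[0,0,0]]])

```text
time: 18.6
tcp_pos: [0.6218, 0.0483, 0.027]
tcp_rot: [[-0.988, 0.157, -0.001], [0.157, 0.988, 0.001], [0.001, 0.001, -1.0]]
force: [-6.6, 1.0, 14.5]
grip_width: 0.0218
finger_force: 71.7
```

send_rows(commands=[[15,[0.003,0,0.002],[0,0,0]],[15,[0.003,0,0.002],[0,0,0]],[15,[0.003,0,0.002],[0,0,0]],[15,[0.003,0,0.002],[0,0,0]],[15,[0.003,0,0.002],[0,0,0]]])

```text
time: 19.1
tcp_pos: [0.6218, 0.0483, 0.027]
tcp_rot: [[-0.988, 0.157, 0.001], [0.157, 0.988, 0.001], [-0.0, 0.001, -1.0]]
force: [-4.4, 0.4, 15.0]
grip_width: 0.0216
finger_force: 71.7
```

send_rows(commands=[[15,[0,0,0],[0,0,0]],[15,[0,0,0],[0,0,0]],[15,[0,0,0],[0,0,0]],[15,[0,0,0],[0,0,0]],[15,[0,0,0],[0,0,0]]])

```text
time: 19.6
tcp_pos: [0.6217, 0.0483, 0.0269]
tcp_rot: [[-0.988, 0.157, 0.0], [0.157, 0.988, 0.001], [-0.0, 0.001, -1.0]]
force: [-5.6, 0.8, 15.4]
grip_width: 0.0215
finger_force: 71.7
```

Run:
```python
from h import *
d=grab('wrist','w10')
for t in ('w8','w9','w10'):
    g=cv2.cvtColor(load(t)['color'],cv2.COLOR_RGB2GRAY)[240:310,296:342]
    c=g[:,20:26].mean(1); print(t,np.round(c[::2]).astype(int).tolist())
d=load('w10');g=cv2.cvtColor(d['color'],cv2.COLOR_RGB2GRAY).astype(float)
p=proj(d,chas((.5684,.0968),(-.065,.02,.017)));print('plate edge pred',p,[(v,(int(p[0])-10+int(np.argmax(np.abs(np.diff(g[v,int(p[0])-10:int(p[0])+10]))))+.5)) for v in range(int(p[1])-12,int(p[1])+20,6)])
```

```text
w8 [117, 118, 118, 118, 120, 137, 132, 141, 185, 188, 188, 188, 189, 188, 188, 188, 188, 188, 188, 188, 187, 187, 187, 187, 187, 187, 187, 172, 78, 51, 50, 50, 49, 49, 49]
w9 [120, 120, 120, 120, 122, 138, 133, 144, 185, 188, 189, 188, 189, 188, 188, 188, 188, 188, 188, 188, 187, 187, 187, 186, 187, 186, 187, 170, 76, 52, 51, 51, 50, 50, 50]
w10 [120, 119, 120, 120, 121, 136, 134, 138, 183, 186, 188, 188, 188, 187, 187, 187, 187, 187, 187, 186, 186, 186, 186, 186, 186, 186, 186, 170, 78, 52, 52, 51, 50, 50, 50]
plate edge pred [268.69207136 108.10458728] [(96, 261.5), (102, 261.5), (108, 262.5), (114, 262.5), (120, 263.5), (126, 263.5)]
```

Run:
```python
from h import *
d=load('w10');g=cv2.cvtColor(d['color'],cv2.COLOR_RGB2GRAY)
for q in ((-.07,.02,.008),(-.065,.02,.017),(-.05,.02,.017),(-.04,.02,.024)): print(q,proj(d,chas((.5684,.0968),q)).round(1))
print(g[110,245:310].tolist());print(g[120,245:310].tolist())
```

```text
(-0.07, 0.02, 0.008) [262.2 108. ]
(-0.065, 0.02, 0.017) [268.7 108.1]
(-0.05, 0.02, 0.017) [298.2 108.1]
(-0.04, 0.02, 0.024) [317.8 108.1]
[34, 35, 34, 35, 35, 35, 36, 36, 35, 36, 36, 36, 37, 37, 37, 37, 41, 80, 134, 157, 163, 164, 165, 160, 140, 105, 81, 75, 75, 76, 74, 75, 76, 75, 75, 72, 64, 56, 54, 54, 54, 54, 55, 55, 55, 55, 56, 57, 56, 56, 55, 67, 75, 78, 79, 78, 78, 78, 79, 79, 79, 79, 79, 80, 80]
[34, 34, 35, 35, 35, 35, 35, 35, 35, 35, 36, 36, 36, 36, 36, 37, 37, 49, 92, 138, 159, 163, 164, 164, 156, 127, 90, 75, 75, 74, 75, 75, 75, 75, 74, 73, 67, 58, 52, 52, 51, 52, 52, 52, 52, 53, 53, 54, 54, 52, 53, 66, 75, 77, 77, 77, 78, 78, 78, 78, 78, 78, 78, 78, 78]
```

The edge at 262 is the pan front, as predicted, and the plate edge shows at 269.5, within 0.5 mm of home. The cap hasn't slipped in the grip. I hand in.

```bash
python3 -c "
from workcell import job_done
print(job_done())"
```

```text
the job is handed in; nothing more can be done
None
```

The tray is fully home in the bay and the cap has clicked down onto the stud. I handed the job in at about 20 s, still gripping the cap and pressing it down with about 15 N; no verdict came back.

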